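Click the big socket onto the square drive

TASK

Fit the bigger of the two standing sockets onto the upright square drive of the drive head: feel for the square, then press it straight down until the spring ball clicks in and the socket sits flush on the spindle's collar, and let go. Do it gently (never more than 50 N between socket and drive), and leave the smaller socket, the white cup and the pumice stone where they are.

Things in the scene. Friction and masses are not known exactly. Their poses are not given: they have to be found in the camera images.
- big_socket: The bigger socket, to be fitted: bright steel tube, 34 mm diameter, 55 mm high, about 0.2 kg, standing upright on its drive end. Origin: centre of its underside; z up its axis. At the underside opens the drive bore: 15 mm square, sides parallel to body x and y, 20 mm deep, 1.5 mm lead-in chamfer, a dimple for the ball in each side 9 mm up. Grip it round its upper half.
- small_socket: The smaller socket, a bystander: same look, 26 mm diameter, 45 mm high, standing upright; its 10 mm bore does not fit the drive. Origin: centre of its underside. The two sockets stand in either of two places.
- drive_head: Fixed drive head: grey cast foot 90 x 90 mm, 14 mm high, with a round boss from which a steel spindle points straight up. Origin: centre of the underside of the foot. Its yaw does NOT tell the angle of the square on the spindle.
- seat (a point): Point on the spindle's axis at the top face of its round collar (33 mm diameter), 50 mm above the bench. Fully home, the socket's underside rests on the collar, its origin at this point, with the ball in a dimple. The orientation given is the foot's, not the square's.
- drive_tip (a point): Centre of the top of the square drive, 18 mm above the seat. The drive is 14 mm square; its top 3 mm taper to 10 mm, so the socket's mouth finds the tip at any angle but goes on below about 14 mm above the seat only when the squares agree within about 4 degrees. The square's angle is arbitrary and not measured, repeats every 90 degrees; the spindle resists turning with 0.12 N m.
- ball_level (a point): Point on the spindle's axis 9 mm above the seat, at the height of the spring ball, which stands 2.3 mm out of one side of the square. With the squares agreeing, the socket slides freely until its mouth is about 11 to 13 mm above the seat, meets the ball there, and needs a push of about 5 to 20 N to go over it if kept straight (cocked it wedges).
- alu_cup: Bystander: plain white round cup, bottom up, 57 mm diameter, 48 mm high, standing loose. Origin: centre of its underside.
- pumice: Bystander: rough brown stone, 32 x 48 x 23 mm, lying loose. Origin: centre of its underside.
Things that resemble listed ones, but are neither listed nor needed, are in the scene too. What is shaped like the big_socket but blue or purple is not meant.

How it is judged:
On the way, in this order (a step that is already met when the one before it is completed fails the run):
1. the big socket is lifted off the bench (height (world z) of big_socket above 0.03 m), for 0.2 s.
2. the big socket is pressed fully home on the drive (horizontal distance between big_socket and seat below 0.003 m and z of big_socket in the frame of seat below 0.0015 m), for 0.2 s.
At the end, for the whole second after the job is handed in: The big socket stands upright (within 0.06 rad) on the drive, centred within 3 mm, its underside within 1.5 mm of the collar (ball in its dimple), at rest and released (all of step 2 and z of big_socket in the frame of seat above -0.003 m and angle between big_socket's own z axis and vertical below 0.06 rad and linear speed of big_socket below 0.01 m/s); the robot touches nothing.
It fails at once if more than 50 N between the big socket and the drive head (contact force between big_socket and drive_head above 50 N).
It fails at once if small socket moved more than 2 cm (distance of small_socket from where it was at the start of the episode above 0.02 m).
It fails at once if cup moved more than 2 cm (distance of alu_cup from where it was at the start of the episode above 0.02 m).
It fails at once if pumice moved more than 2 cm (distance of pumice from where it was at the start of the episode above 0.02 m).
It also fails if it takes over 64 s, if anything falls off the work surface, if the arm or the gripper's body presses on something with over 40 N, if the wrist force passes 120 N, or if a joint passes its speed limit or range.

ROBOT

A 7-joint arm with a two-finger parallel gripper is mounted at the origin on the work surface; the furniture and walls round the work are solid. World frame = base frame: x ahead of the robot, y to its left, z up, the work surface at z = 0. Lengths are in m, angles in rad, forces in N, time in s.
With the tool pointing down it reaches from about 0.425 to 0.825 m from the base axis. Payload 3.6 kg.
Tool frame: the origin (TCP) lies midway between the tips of the shut fingers; the grasp point (between the pads) lies 19 mm behind it (robot.grip_depth is the distance from the TCP to the grasp point, in m); x points along the fingers, z is the direction in which the jaws open and shut, and the axes are right-handed (so a half turn about x gives the same grasp; the last joint's range is limited). The gripper opens to 85 mm and grips with 20 to 120 N. Pads are 22 mm wide; open, the fingers measure 114 mm over their backs; the gripper's body (76 mm by 85 mm) begins 54 mm behind the grasp point. The pads swing forward as they close: fully open they stand 13 mm farther back than shut.
Start: joints at [1.181, 0.615, -0.013, 1.423, 0.008, 1.103, -0.04], TCP at [0.231, -0.607, 0.231] pointing down, gripper open.
Joint ranges: [-3.12, 3.12], [-0.3, 2.06], [-1.34, 1.32], [0.26, 2.42], [-1.36, 4.5], [0.01, 1.98], [-2.84, 2.84]. Speed limits (rad/s): [2.79, 2.79, 3.14, 3.14, 3.14, 3.14, 3.14].

INTERFACE

Orientations are given as a unit quaternion [x, y, z, w].
In Python, from cell import robot gives the robot as it stands.
- The arm moves only by the tool send_rows, never from a script. Its argument "steps" is a list of rows, each a list of 7 numbers: the shift along the world's x, y, z scaled (see below), then the turn, a rotation vector about the world's x, y, z scaled (see below), then the closure, from -1 (fully open) to 1 (shut). In form: [[tx, ty, tz, wx, wy, wz, jaw], ...]. A call has 1 to 12 rows; each row is the pose to reach, as a shift and turn from the pose commanded when the call began; what a row does not reach only later rows make up. The controller multiplies each number of a shift by 120 mm and each number of a turn by 120 degrees. A row lasts 1/12 s, in which the tool goes at most 41.7 mm and 7.16 degrees, less where a joint would pass 70% of its speed; a pose out of reach is approached as far as the arm can. A call with a number of a shift or a turn outside -1 to 1 is refused whole. A call with a gripper value outside its range is refused whole. The fingers move at their own pace and stop on an object; "grip_force" is the grip in N (left out, the last holds). Time passes only in rows, so rows that repeat a pose let the fingers close. It gives the time, the measured TCP pose, the force and the opening at its end, in the units of the state.
- robot.get_state(): the state, without advancing time (a new reading comes with each control period).
- robot.snapshot(name): name is "scene" or "top" or "wrist"; returns the picture (420x560x3 uint8, red, green, blue); there is no depth.
- robot.camera_model(name): a dict with "mtx" (3x3 intrinsics, pixels), "world_from_camera" (4x4, takes a point from camera to world coordinates); the wrist camera has in their place "T_tool_cam" (4x4, takes a point from camera to tool coordinates, whose origin is the TCP and whose axes are the tool frame's). Camera axes: x right, y down, z forward; pixel columns grow to the right and rows downward; lengths in m; the calibration is good to about 2 mm. A picture is of the moment at which its call begins: read the wrist's pose just before it. camera_model takes no time and is no camera call.
- robot.finish_job(): hands the job in, once; it reports no verdict.
The state is a dict: "clock": time; "q": joint angles; "dq": joint speeds; "joint_torque": joint torques, N m; "ee_pos": TCP position; "ee_rot": TCP orientation; "ft_force": force on the tool from outside, world axes, zero at the start; "ft_torque": the same for the moment, N m; "gripper_width": finger opening in m.
Only numpy, scipy, OpenCV 4.12 (cv2) and the standard library are available. Lean on these libraries where they do the work, as an engineer would, in place of code of your own. Each camera call takes 0.05 s, during which the arm holds its last target. There are 200 camera calls.

## Working session

There is one attempt and no reset: what is moved stays moved. The work goes in short steps, Python scripts to look and compute and a tool call to move; the robot and the scene stay as the last step left them, time stands still between calls to the robot, and variables do not carry over. Pictures are saved under pics/ and viewed, about 8 in all and at most 12, crops included, and the job is handed in when it is done.

Besides the shell and the picture viewer there is one more tool, called as name(argument=value, ...) on one line, values as JSON. send_rows: Moves the arm, as the interface text tells. Shifts and turns lie within -1 to 1; 1 stands for 120 mm of shift or 120 degrees of turn. Its arguments: {"type":"object","properties":{"steps":{"type":"array"},"grip_force":{"type":"number"}},"required":["steps"]}

```bash
mkdir -p pics; python3 - <<'E'
from cell import robot
import cv2,numpy as np
s=robot.get_state();print({k:np.round(v,4).tolist() for k,v in s.items()}, robot.grip_depth)
for n in("scene","top"):
    cv2.imwrite(f"pics/{n}0.png",robot.snapshot(n)[:,:,::-1]);m=robot.camera_model(n);print(n,np.round(m["mtx"],2).tolist(),np.round(m["world_from_camera"],4).tolist())
print(np.round(robot.camera_model("wrist")["T_tool_cam"],4).tolist(),robot.camera_model("wrist")["mtx"].tolist())
a=cv2.imread("pics/scene0.png");b=cv2.imread("pics/top0.png")
E
ls
```

```text
{'clock': 0.0, 'q': [1.1805, 0.6159, -0.0126, 1.4249, 0.0081, 1.1034, -0.0404], 'dq': [-0.0018, 0.0006, 0.0006, -0.0006, 0.0004, 0.0001, -0.0007], 'joint_torque': [0.0001, -46.9213, 0.2593, -17.1032, 0.01, 0.0097, 0.0], 'ee_pos': [0.231, -0.6067, 0.2301], 'ee_rot': [0.4018, 0.583, -0.4008, 0.5814], 'ft_force': [-0.4124, -0.2064, 0.2013], 'ft_torque': [-0.0061, 0.0328, 0.0213], 'gripper_width': 0.085} 0.0187
scene [[510.53, 0.0, 278.03], [0.0, 510.53, 209.31], [0.0, 0.0, 1.0]] [[-0.5498, -0.5366, 0.6402, 0.0516], [-0.835, 0.3728, -0.4047, 0.2533], [-0.0215, -0.7571, -0.653, 0.6503], [0.0, 0.0, 0.0, 1.0]]
top [[435.19, 0.0, 278.61], [0.0, 435.19, 208.52], [0.0, 0.0, 1.0]] [[-0.0135, -0.9824, 0.1861, 0.4497], [-0.9995, 0.0189, 0.0271, -0.0956], [-0.0301, -0.1856, -0.9822, 0.9048], [0.0, 0.0, 0.0, 1.0]]
[[-0.0002, -0.2919, 0.9564, -0.1419], [0.0, -0.9564, -0.2919, 0.0757], [1.0, -0.0, 0.0002, -0.0001], [0.0, 0.0, 0.0, 1.0]] [[343.1240199110378, 0.0, 281.58699394492766], [0.0, 343.1240199110378, 208.36260699834452], [0.0, 0.0, 1.0]]
pics
```

View pics/top0.png

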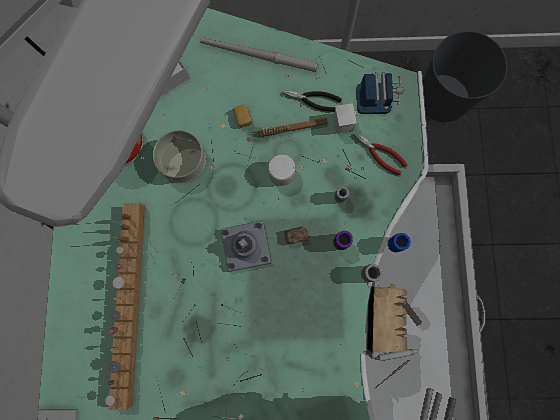

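View pics/scene0.png

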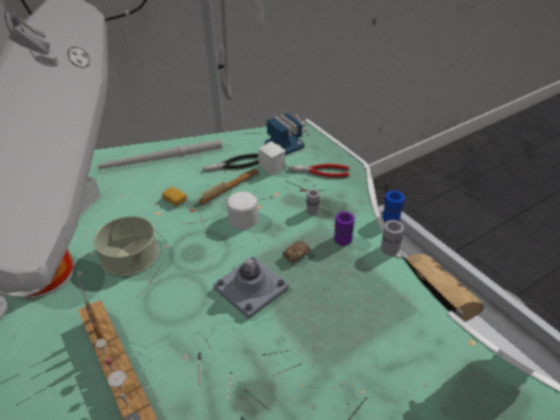

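```bash
cat > h.py <<'E'
import cv2,numpy as np
from cell import robot
from scipy.spatial.transform import Rotation as R
def ray(name,uv,z,T=None):
    m=robot.camera_model(name)
    if T is None: T=np.array(m["world_from_camera"])
    d=T[:3,:3]@np.linalg.solve(np.array(m["mtx"]),[uv[0],uv[1],1.]);o=T[:3,3]
    return o+d*(z-o[2])/d[2]
def wristT(s):
    E=np.eye(4);E[:3,:3]=R.from_quat(s["ee_rot"]).as_matrix();E[:3,3]=s["ee_pos"]
    return E@np.array(robot.camera_model("wrist")["T_tool_cam"])
E
python3 - <<'E'
from h import *
a=cv2.imread("pics/top0.png");b=cv2.imread("pics/scene0.png")
def c(i,u,v,h=27): return cv2.resize(i[v-h:v+h,u-h:u+h],(270,270),interpolation=cv2.INTER_CUBIC)
cv2.imwrite("pics/crop1.png",np.vstack([np.hstack([c(a,372,272),c(a,342,194),c(a,245,245)]),np.hstack([c(b,392,237),c(b,313,202),c(b,250,272)])]))
for n,uv,z in [("bigT",(372,270),.055),("smallT",(342,192),.045),("purpT",(343,240),.055),("blueT",(400,241),.055),("cupT",(282,168),.048),("pum",(296,235),.023),("tipT",(243,243),.068)]: print(n,ray("top",uv,z).round(4))
for n,uv,z in [("bigS",(392,228),.055),("smallS",(313,195),.045),("tipS",(249,264),.068),("cup",(243,202),.048)]: print(n,ray("scene",uv,z).round(4))
E
```

```text
bigT [ 0.4869 -0.2503  0.055 ]
smallT [ 0.6441 -0.2002  0.045 ]
purpT [ 0.5458 -0.1971  0.055 ]
blueT [ 0.542  -0.3073  0.055 ]
cupT [ 0.6961 -0.08    0.048 ]
pum [ 0.5612 -0.106   0.023 ]
tipT [ 0.5418 -0.0027  0.068 ]
bigS [ 0.4839 -0.2482  0.055 ]
smallS [ 0.6419 -0.1982  0.045 ]
tipS [0.5394 0.0012 0.068 ]
cup [ 0.6961 -0.0783  0.048 ]
```

View pics/crop1.png

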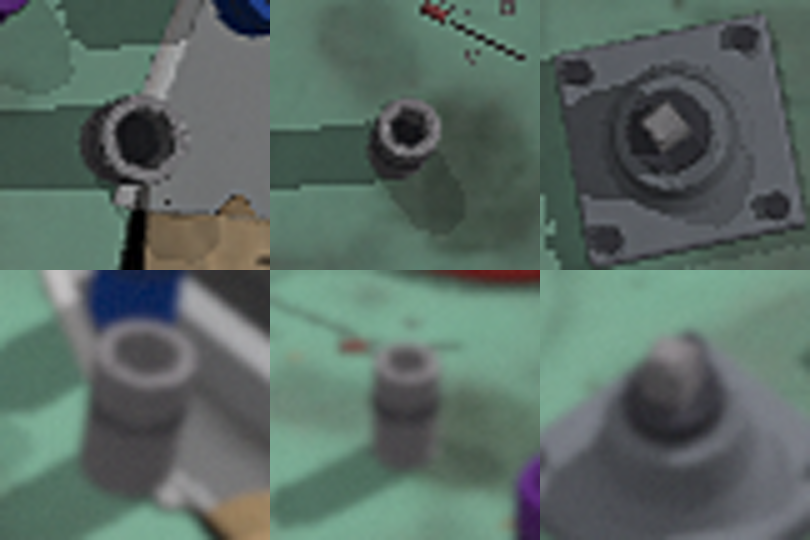

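The bigger steel socket is at top (372,271), about 17 px across. The other steel one at (342,193) is 13 px, so it is the small socket. Purple (343,240) and blue (400,241) are decoys. Big_socket is therefore the steel one at about (0.485,-0.249). It stands close to the bench edge rail and the wooden rack, so I'll look closer with the wrist camera.

```bash
python3 - <<'E'
from h import *
s=robot.get_state();M=R.from_quat(s["ee_rot"]).as_matrix();print(M.round(3),np.degrees(np.arctan2(M[1,2],M[0,2])))
d=np.array([.485,-.249,.2])-s["ee_pos"];print(d,d/.12)
E
```

```text
[[-0.001  0.935  0.356]
 [ 0.002  0.356 -0.935]
 [-1.    -0.    -0.002]] -69.15029176730094
[ 0.25391371  0.35778858 -0.03025046] [ 2.11594761  2.98157147 -0.25208718]
```

send_rows(steps=[[0.23,0.3,0,0,0,-0.058,-1],[0.46,0.6,0,0,0,-0.117,-1],[0.7,0.99,0,0,0,-0.175,-1],[0.7,0.99,0,0,0,-0.175,-1]])

```text
clock: 0.43
ee_pos: [0.3198, -0.4828, 0.2306]
ee_rot: [0.502, 0.501, -0.498, 0.499]
ft_force: [1.0, 1.1, -0.7]
gripper_width: 0.0854
```

send_rows(steps=[[0.23,0.3,0,0,0,0,-1],[0.46,0.6,0,0,0,0,-1],[0.7,0.99,0,0,0,0,-1],[0.7,0.99,0,0,0,0,-1]])

```text
clock: 0.77
ee_pos: [0.4031, -0.3635, 0.2308]
ee_rot: [0.5, 0.502, -0.497, 0.501]
ft_force: [0.4, 1.4, -1.0]
gripper_width: 0.0856
```

send_rows(steps=[[0.23,0.3,0,0,0,0,-1],[0.46,0.6,-0.1,0,0,0,-1],[0.71,0.99,-0.2,0,0,0,-1],[0.71,0.99,-0.25,0,0,0,-1],[0.71,0.99,-0.25,0,0,0,-1],[0.71,0.99,-0.25,0,0,0,-1]])

```text
clock: 1.27
ee_pos: [0.4848, -0.2488, 0.2002]
ee_rot: [0.499, 0.501, -0.5, 0.5]
ft_force: [-0.3, -0.9, 0.3]
gripper_width: 0.0854
```

```bash
python3 - <<'E'
from h import *
s=robot.get_state();print(s["clock"],s["ee_pos"],R.from_quat(s["ee_rot"]).as_matrix().round(3).tolist(),s["q"])
T=wristT(s);np.save("T1.npy",T);im=robot.snapshot("wrist")[:,:,::-1];cv2.imwrite("pics/w1.png",im)
K=np.array(robot.camera_model("wrist")["mtx"]);Ti=np.linalg.inv(T)
for p in [(.485,-.249,.055),(.485,-.249,0)]:
    c=Ti@np.array([*p,1]);print((K@c[:3]/c[2])[:2])
E
```

```text
1.2667 [ 0.48483204 -0.24876324  0.20020909] [[-0.002, 1.0, 0.002], [0.002, 0.002, -1.0], [-1.0, -0.002, -0.002]] [ 0.40608553  0.48673957  0.04214565  1.77113633 -0.02612663  0.88690837
 -1.10899254]
[282.74929593 194.52966613]
[282.66197683 180.72328001]
```

View pics/w1.png

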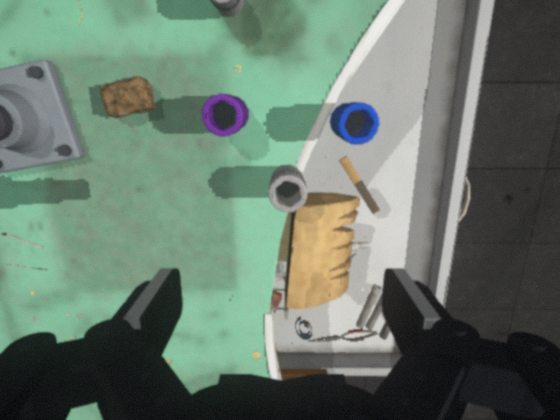

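```bash
python3 - <<'E'
from h import *
T=np.load("T1.npy")
def tri(a,b):
    o=[];
    for n,uv,TT in (("top",a,None),("wrist",b,T)):
        p=ray(n,uv,0,TT);q=ray(n,uv,.1,TT);o.append((p,(q-p)/np.linalg.norm(q-p)))
    A=sum(np.eye(3)-np.outer(d,d) for p,d in o);B=sum((np.eye(3)-np.outer(d,d))@p for p,d in o)
    x=np.linalg.solve(A,B);return x.round(4),[np.linalg.norm(np.cross(x-p,d)).round(4) for p,d in o]
for n,a,b in [("woodUL",(374,288),(300,193)),("woodUR",(404,290),(357,197)),("blue",(400.5,240.5),(356,123)),("big",(372,271),(289,188)),("railnear",(366,355),(268,318)),("tray corner",(462,167),(488,2))]: print(n,*tri(a,b))
im=cv2.imread("pics/w1.png");c=im[150:230,240:370];cv2.imwrite("pics/c2.png",cv2.resize(np.ascontiguousarray(c),(780,480),interpolation=cv2.INTER_CUBIC))
g=cv2.cvtColor(im,cv2.COLOR_BGR2GRAY)
E
```

```text
woodUL [ 0.4542 -0.2724 -0.0651] [np.float64(0.0022), np.float64(0.0022)]
woodUR [ 0.448  -0.3419 -0.0742] [np.float64(0.0006), np.float64(0.0006)]
blue [ 0.5444 -0.3114  0.0418] [np.float64(0.0003), np.float64(0.0003)]
big [ 0.4857 -0.2545  0.0333] [np.float64(0.0004), np.float64(0.0004)]
railnear [ 0.3248 -0.2357  0.0049] [np.float64(0.0033), np.float64(0.0033)]
tray corner [ 0.6944 -0.4813 -0.0751] [np.float64(0.0301), np.float64(0.0301)]
```

View pics/c2.png

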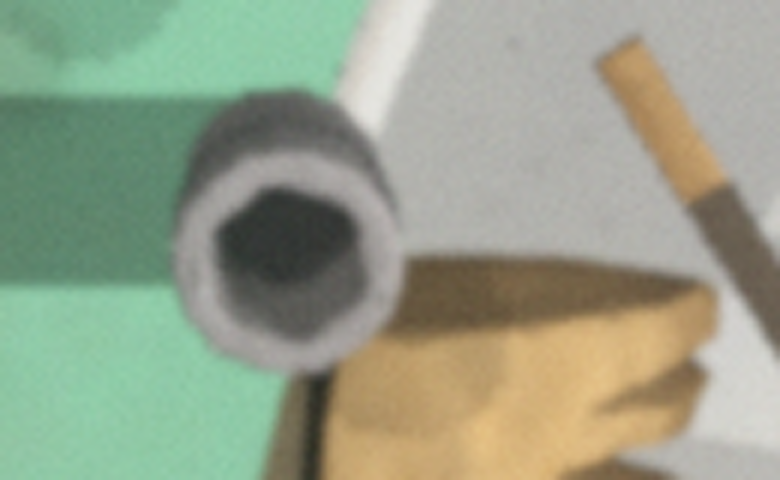

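Confirmed: bright steel, 34 mm, hexagonal top opening, at crop centre (290,262), which is wrist pixel (288.3,193.7). The rail is only about 5 mm high, and the wood lies below bench level in the tray. I'll measure the socket centre precisely, plus the hex angle and the drive square's angle.

```bash
python3 - <<'E'
from h import *
T=np.load("T1.npy")
pb=ray("wrist",(288.3,193.7),.055,T);print("big wrist",pb,"top",ray("top",(245+0,245),.068))
im=cv2.imread("pics/w1.png");g=cv2.GaussianBlur(cv2.cvtColor(im,cv2.COLOR_BGR2GRAY),(3,3),0)
# hex hole contour
sub=cv2.resize(g[160:228,255:325],None,fx=6,fy=6,interpolation=cv2.INTER_CUBIC)
for th in (90,105,120):
    m=((sub<th)*255).astype(np.uint8)
    for c in cv2.findContours(m,cv2.RETR_CCOMP,cv2.CHAIN_APPROX_NONE)[0]:
        A=cv2.contourArea(c)
        if 5000<A<40000:
            h=cv2.convexHull(c);p=cv2.approxPolyDP(h,.05*cv2.arcLength(h,True),True)[:,0]/6+[255,160]
            e,ax,an=cv2.fitEllipse(c);print(th,A,np.array(e)/6+[255,160],np.round(p,1).tolist())
# drive square in top
t=cv2.imread("pics/top0.png");tg=cv2.cvtColor(t,cv2.COLOR_BGR2GRAY);s=cv2.resize(tg[233:257,230:260],None,fx=10,fy=10,interpolation=cv2.INTER_CUBIC)
for th in (140,155,170):
    m=((s>th)*255).astype(np.uint8)
    for c in cv2.findContours(m,cv2.RETR_EXTERNAL,cv2.CHAIN_APPROX_NONE)[0]:
        A=cv2.contourArea(c)
        if A>800:
            r=cv2.minAreaRect(c);ctr=np.array(r[0])/10+[229.5,232.5]
            b=cv2.boxPoints(r)/10+[229.5,232.5];w=np.array([ray("top",q,.068) for q in b]);d=w[1]-w[0]
            print("drive",th,A,ctr,np.array(r[1])/10,ray("top",ctr,.068),"yaw mod90",np.degrees(np.arctan2(d[1],d[0]))%90)
E
```

```text
big wrist [ 0.48575175 -0.25379147  0.055     ] top [ 0.53782857 -0.00658631  0.068     ]
90 11996.0 [287.60477193 191.64214579] [[285.3, 181.7], [299.2, 188.7], [288.8, 203.2], [276.7, 191.8]]
105 6942.0 [315.61183167 199.24014028] [[324.8, 194.0], [324.8, 203.5], [305.7, 205.0], [309.0, 193.8]]
105 15932.5 [288.41571045 193.15228526] [[285.0, 181.3], [299.5, 188.2], [300.2, 198.2], [290.3, 205.8], [276.5, 194.2]]
105 7006.0 [282.17120616 174.02425766] [[297.8, 172.7], [269.5, 184.3], [278.0, 167.8], [289.3, 166.3]]
120 8212.0 [315.28832499 199.44695028] [[324.8, 193.3], [324.8, 204.3], [304.7, 205.7], [308.7, 193.3]]
120 17782.5 [288.43164317 193.41903941] [[284.7, 181.0], [300.2, 188.5], [300.3, 199.3], [291.0, 206.5], [279.5, 202.3], [275.8, 193.5]]
120 11058.5 [283.67378235 179.40918605] [[302.0, 176.7], [266.7, 188.3], [276.2, 167.5], [290.7, 165.8]]
```

send_rows(steps=[[0.007,-0.03,-0.3,0,0,0,-1],[0.007,-0.03,-0.6,0,0,0,-1],[0.007,-0.03,-0.9,0,0,0,-1],[0.007,-0.03,-1,0,0,0,-1],[0.007,-0.03,-1,0,0,0,-1]])

```text
clock: 1.73
ee_pos: [0.4818, -0.2558, 0.0782]
ee_rot: [-0.5, -0.501, 0.503, -0.496]
ft_force: [-0.3, 0.6, 0.2]
gripper_width: 0.0855
```

send_rows(steps=[[0,0,-0.15,0,0,0,-1],[0,0,-0.3,0,0,0,-1],[0,0,-0.47,0,0,0,-1],[0,0,-0.47,0,0,0,-1],[0,0,-0.47,0,0,0,-1]])

```text
clock: 2.15
ee_pos: [0.4851, -0.2561, 0.0257]
ee_rot: [-0.501, -0.499, 0.501, -0.499]
ft_force: [-0.1, -0.4, 0.3]
gripper_width: 0.0858
```

send_rows(steps=[[0,0,0,0,0,0,1],[0,0,0,0,0,0,1],[0,0,0,0,0,0,1],[0,0,0,0,0,0,1],[0,0,0,0,0,0,1],[0,0,0,0,0,0,1],[0,0,0,0,0,0,1],[0,0,0,0,0,0,1],[0,0,0,0,0,0,1],[0,0,0,0,0,0,1]], grip_force=50)

```text
clock: 2.98
ee_pos: [0.4859, -0.2549, 0.0259]
ee_rot: [0.501, 0.499, -0.5, 0.5]
ft_force: [-1.8, 0.8, 6.7]
gripper_width: 0.033
```

send_rows(steps=[[0,0,0.15,0,0,0,1],[0,0,0.4,0,0,0,1],[0,0,0.7,0,0,0,1],[0,0,1,0,0,0,1],[0,0,1,0,0,0,1]])

```text
clock: 3.4
ee_pos: [0.4893, -0.2567, 0.1514]
ee_rot: [0.502, 0.495, -0.499, 0.504]
ft_force: [2.1, -0.9, -2.4]
gripper_width: 0.0325
```

send_rows(steps=[[-0.05,0.25,0.2,0,0,0,1],[-0.1,0.5,0.4,0,0,0,1],[-0.15,0.75,0.6,0,0,0,1],[-0.2,1,0.6,0,0,0,1],[-0.2,1,0.6,0,0,0,1]])

```text
clock: 3.82
ee_pos: [0.4604, -0.1267, 0.2174]
ee_rot: [0.499, 0.503, -0.497, 0.5]
ft_force: [-0.6, 1.5, -3.3]
gripper_width: 0.0324
```

send_rows(steps=[[0,0.25,0,0,0,0,1],[0,0.5,0,0,0,0,1],[0,0.75,0,0,0,0,1],[0,1,0,0,0,0,1],[0,1,0,0,0,0,1],[0,1,0,0,0,0,1],[0,1,0,0,0,0,1]])

```text
clock: 4.4
ee_pos: [0.4607, -0.0153, 0.2162]
ee_rot: [-0.5, -0.5, 0.501, -0.499]
ft_force: [-0.8, -0.0, -1.9]
gripper_width: 0.0324
```

```bash
python3 - <<'E'
from h import *
s=robot.get_state();print(s["clock"],s["ee_pos"],R.from_quat(s["ee_rot"]).as_matrix().round(3).tolist(),s["q"],s["ft_force"],s["ft_torque"],s["gripper_width"])
T=wristT(s);np.save("T2.npy",T);im=robot.snapshot("wrist")[:,:,::-1];cv2.imwrite("pics/w2.png",im)
K=np.array(robot.camera_model("wrist")["mtx"]);Ti=np.linalg.inv(T);c=Ti@np.array([.541,-.002,.068,1]);u=(K@c[:3]/c[2])[:2];print(u)
u=u.astype(int);h=32
d=cv2.resize(np.ascontiguousarray(im[max(0,u[1]-h):u[1]+h,u[0]-h:u[0]+h]),(384,384),interpolation=cv2.INTER_CUBIC)
e=np.zeros((420,784,3),np.uint8);e[:,:400]=cv2.resize(np.ascontiguousarray(im[:,80:480]),(400,420));e[:384,400:]=d;cv2.imwrite("pics/v2.png",e)
E
```

```text
4.4 [ 0.46069538 -0.01533394  0.21616762] [[-0.002, 1.0, -0.003], [-0.001, -0.003, -1.0], [-1.0, -0.002, 0.001]] [-0.02425963  0.34534797  0.01286767  1.96645507 -0.00482256  0.83162279
 -1.58247073] [-0.77556395 -0.04593432 -1.93253175] [-0.05879512  0.02346966 -0.03829241] 0.032356823690635486
[265.24637552  97.23990974]
```

View pics/v2.png

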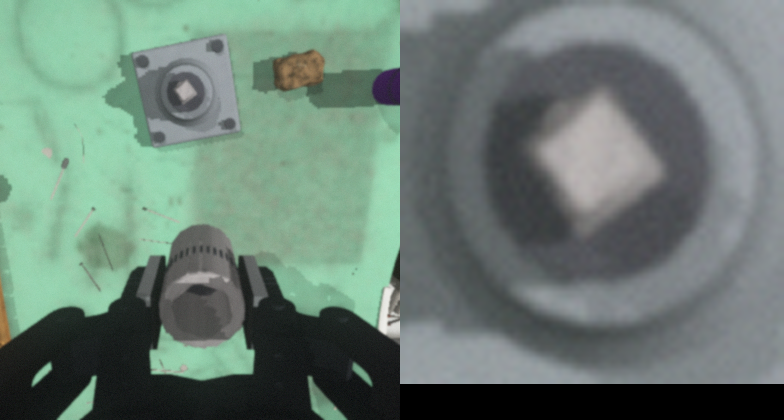

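```bash
python3 - <<'E'
from h import *
T=np.load("T2.npy");im=cv2.imread("pics/w2.png");g=cv2.cvtColor(im,cv2.COLOR_BGR2GRAY)
s=cv2.resize(g[65:129,233:297],None,fx=8,fy=8,interpolation=cv2.INTER_CUBIC)
for th in (165,175,185):
    m=((s>th)*255).astype(np.uint8)
    for c in cv2.findContours(m,cv2.RETR_EXTERNAL,cv2.CHAIN_APPROX_NONE)[0]:
        if cv2.contourArea(c)>1500:
            r=cv2.minAreaRect(c);f=lambda q:np.array(q)/8+[232.56,64.56]
            w=np.array([ray("wrist",q,.068,T) for q in f(cv2.boxPoints(r))]);d=w[1]-w[0]
            print(th,f(r[0]),np.array(r[1])/8,ray("wrist",f(r[0]),.068,T).round(4),np.degrees(np.arctan2(d[1],d[0]))%90,np.linalg.norm(w[1]-w[0]),np.linalg.norm(w[2]-w[1]))
# collar circle: dark disc inside ring, z .05
print("collar",ray("wrist",(233+(598-400)/6,65+162/6),.05,T).round(4))
c=np.ascontiguousarray(im[215:350,225:340]);cv2.imwrite("pics/v3.png",cv2.resize(cv2.convertScaleAbs(c,alpha=1.6,beta=-20),(575,675)[:2] if 0 else (511,600),interpolation=cv2.INTER_CUBIC))
E
```

```text
165 [264.73307281  90.19461494] [12.96611786 12.61942959] [ 0.5464 -0.0017  0.068 ] 31.69078374159831 0.00994614801560549 0.00988815126700884
175 [263.4745546   90.01993996] [ 5.87742424 14.63726425] [ 0.5465 -0.0007  0.068 ] 80.62998359380038 0.011101604183706891 0.004656629623063019
collar [ 0.5455 -0.0019  0.05  ]
```

View pics/v3.png

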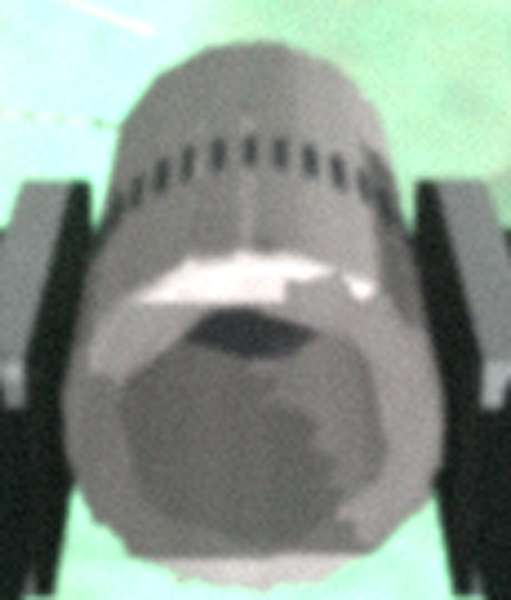

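```bash
python3 - <<'E'
from h import *
T=np.load("T2.npy")
p=ray("wrist",(282.2,309.5),.2162+.030,T);print("socket top seen",p, "rel TCP",p-np.array([.4607,-.0153,.2162]))
print(R.from_matrix(T[:3,:3]).as_matrix().round(3))
E
```

```text
socket top seen [ 0.46259425 -0.01500472  0.2462    ] rel TCP [0.00189425 0.00029528 0.03      ]
[[-0.003 -0.956 -0.294]
 [-1.     0.003  0.   ]
 [ 0.001  0.294 -0.956]]
```

send_rows(steps=[[0.25,0.05,0,0,0,-0.03,1],[0.5,0.1,0,0,0,-0.069,1],[0.67,0.112,-0.1,0,0,-0.069,1],[0.67,0.112,-0.4,0,0,-0.069,1],[0.67,0.112,-0.65,0,0,-0.069,1],[0.67,0.112,-0.85,0,0,-0.069,1],[0.67,0.112,-0.92,0,0,-0.069,1],[0.67,0.112,-0.92,0,0,-0.069,1],[0.67,0.112,-0.92,0,0,-0.069,1],[0.67,0.112,-0.92,0,0,-0.069,1]])

```text
clock: 5.28
ee_pos: [0.5432, -0.0018, 0.1081]
ee_rot: [0.537, 0.461, -0.535, 0.462]
ft_force: [0.6, -0.4, -1.4]
gripper_width: 0.0325
```

```bash
python3 - <<'E'
from h import *
s=robot.get_state();print(s["clock"],s["ee_pos"],s["ft_force"],s["ft_torque"])
a=robot.snapshot("scene")[:,:,::-1];b=robot.snapshot("top")[:,:,::-1];s=robot.get_state();print(s["ee_pos"]);w=robot.snapshot("wrist")[:,:,::-1]
for n,i in zip("abw",(a,b,w)): cv2.imwrite(f"pics/h_{n}.png",i)
f=lambda i,u,v,h:cv2.resize(np.ascontiguousarray(i[v-h:v+h,u-h:u+h]),(390,390),interpolation=cv2.INTER_CUBIC)
cv2.imwrite("pics/h1.png",np.hstack([f(a,250,262,39),f(w,282,230,130)]))
E
```

```text
5.2833 [ 0.54321102 -0.00184065  0.10810949] [ 0.63784705 -0.41454879 -1.44071263] [ 0.02837043 -0.05915922 -0.02677277]
[ 0.54306901 -0.00140242  0.10828634]
```

View pics/h1.png

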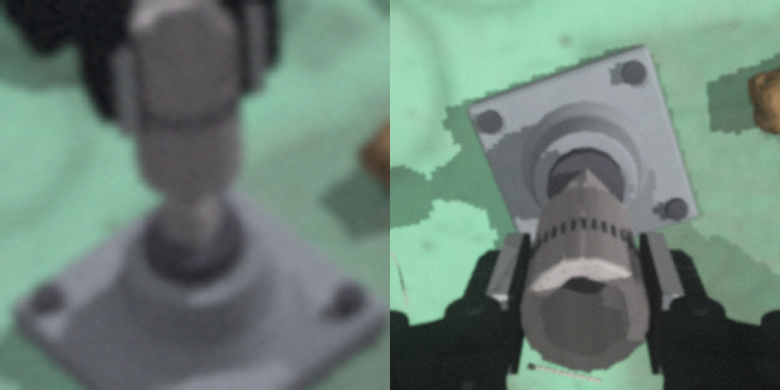

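send_rows(steps=[[-0.008,-0.008,-0.04,0,0,0,1],[-0.008,-0.008,-0.08,0,0,0,1],[-0.008,-0.008,-0.1,0,0,0,1],[-0.008,-0.008,-0.1,0,0,0,1],[-0.008,-0.008,-0.11,0,0,0,1],[-0.008,-0.008,-0.12,0,0,0,1],[-0.008,-0.008,-0.12,0,0,0,1],[-0.008,-0.008,-0.12,0,0,0,1]])

```text
clock: 6.1
ee_pos: [0.5407, -0.0022, 0.0933]
ee_rot: [0.535, 0.462, -0.535, 0.462]
ft_force: [-2.9, -0.3, 6.2]
gripper_width: 0.0327
```

send_rows(steps=[[0,0,-0.005,0,0,0,1],[0,0,-0.01,0,0,0,1],[0,0,-0.01,0,0,0,1],[0,0,-0.01,0,0,0,1],[0,0,-0.01,0,0,0,1]])

```text
clock: 6.52
ee_pos: [0.5408, -0.0023, 0.093]
ee_rot: [0.536, 0.462, -0.535, 0.462]
ft_force: [-4.2, -0.2, 12.0]
gripper_width: 0.0327
```

send_rows(steps=[[0,0,-0.005,0,0,0,1],[0,0,-0.01,0,0,0,1],[0,0,-0.01,0,0,0,1],[0,0,-0.01,0,0,0,1],[0,0,-0.01,0,0,0,1]])

```text
clock: 6.93
ee_pos: [0.5409, -0.0023, 0.0928]
ee_rot: [0.536, 0.462, -0.535, 0.462]
ft_force: [-6.1, -0.4, 18.8]
gripper_width: 0.0326
```

send_rows(steps=[[0,0,0.012,0,0,0,1],[-0.004,0,0.012,0,0,0,1],[-0.008,0,0.012,0,0,0,1],[-0.008,0,0.012,0,0,0,1],[-0.008,0,0.012,0,0,0,1]])

```text
clock: 7.35
ee_pos: [0.5407, -0.0023, 0.0931]
ee_rot: [0.536, 0.461, -0.535, 0.462]
ft_force: [-2.7, -0.9, 8.5]
gripper_width: 0.033
```

send_rows(steps=[[-0.004,0,0,0,0,0,1],[-0.008,0,0,0,0,0,1],[-0.008,0,0,0,0,0,1],[-0.008,0,0,0,0,0,1]])

```text
clock: 7.68
ee_pos: [0.5405, -0.0023, 0.0931]
ee_rot: [0.537, 0.461, -0.534, 0.463]
ft_force: [-1.7, -0.3, 8.2]
gripper_width: 0.0325
```

send_rows(steps=[[-0.004,0,0,0,0,0,1],[-0.008,0,0,0,0,0,1],[-0.008,0,0,0,0,0,1],[-0.008,0,0,0,0,0,1]])

```text
clock: 8.02
ee_pos: [0.5403, -0.0022, 0.0932]
ee_rot: [0.537, 0.46, -0.534, 0.463]
ft_force: [-0.1, -0.7, 6.6]
gripper_width: 0.0328
```

send_rows(steps=[[0,0,-0.008,0,0,-0.015,1],[0,0,-0.008,0,0,-0.03,1],[0,0,-0.008,0,0,-0.045,1],[0,0,-0.008,0,0,-0.06,1],[0,0,-0.008,0,0,-0.075,1],[0,0,-0.008,0,0,-0.09,1],[0,0,-0.008,0,0,-0.1,1],[0,0,-0.008,0,0,-0.1,1]])

```text
clock: 8.68
ee_pos: [0.541, -0.0013, 0.0928]
ee_rot: [0.583, 0.402, -0.578, 0.405]
ft_force: [-1.2, 0.4, 10.3]
gripper_width: 0.0324
```

send_rows(steps=[[0,0,0,0,0,0.015,1],[0,0,0,0,0,0.03,1],[0,0,0,0,0,0.045,1],[0,0,0,0,0,0.06,1],[0,0,0,0,0,0.075,1],[0,0,0,0,0,0.09,1],[0,0,0,0,0,0.105,1],[0,0,0,0,0,0.12,1],[0,0,0,0,0,0.135,1],[0,0,0,0,0,0.15,1],[0,0,0,0,0,0.165,1],[0,0,0,0,0,0.18,1]])

```text
clock: 9.68
ee_pos: [0.5422, -0.0023, 0.0918]
ee_rot: [0.497, 0.503, -0.492, 0.508]
ft_force: [6.4, -1.1, 5.1]
gripper_width: 0.0327
```

```bash
python3 - <<'E'
from h import *
s=robot.get_state();print(s["clock"],s["ee_pos"],s["ft_force"],s["ft_torque"],R.from_quat(s["ee_rot"]).as_matrix().round(3).tolist())
E
```

```text
9.6833 [ 0.54221682 -0.00232028  0.09180417] [ 6.37867431 -1.05042307  5.13581376] [-0.07224629 -1.45068299 -0.01957224] [[0.01, 1.0, 0.022], [0.0, 0.022, -1.0], [-1.0, 0.01, 0.0]]
```

send_rows(steps=[[0.01,0,0,0,0,0,1],[0.02,0,0,0,0,0,1],[0.03,0,0,0,0,0,1],[0.03,0,0,0,0,0,1],[0.03,0,0,0,0,0,1]])

```text
clock: 10.1
ee_pos: [0.5433, -0.0021, 0.0912]
ee_rot: [0.496, 0.504, -0.494, 0.506]
ft_force: [2.2, 0.5, 5.2]
gripper_width: 0.0325
```

```bash
python3 - <<'E'
from h import *
s=robot.get_state();print(s["clock"],s["ee_pos"],s["ft_force"],s["ft_torque"],R.from_quat(s["ee_rot"]).as_matrix().round(3).tolist())
a=robot.snapshot("scene")[:,:,::-1];s=robot.get_state();w=robot.snapshot("wrist")[:,:,::-1];cv2.imwrite("pics/i_a.png",a);cv2.imwrite("pics/i_w.png",w)
f=lambda i,u,v,h:cv2.resize(np.ascontiguousarray(i[v-h:v+h,u-h:u+h]),(390,390),interpolation=cv2.INTER_CUBIC)
cv2.imwrite("pics/i1.png",np.hstack([f(a,250,262,39),f(w,282,230,130)]))
E
```

```text
10.1 [ 0.54329664 -0.00205139  0.09115881] [2.17043252 0.4542666  5.20250023] [ 0.02768454 -0.76318572 -0.08382785] [[0.004, 1.0, 0.021], [0.0, 0.021, -1.0], [-1.0, 0.004, -0.0]]
```

View pics/i1.png

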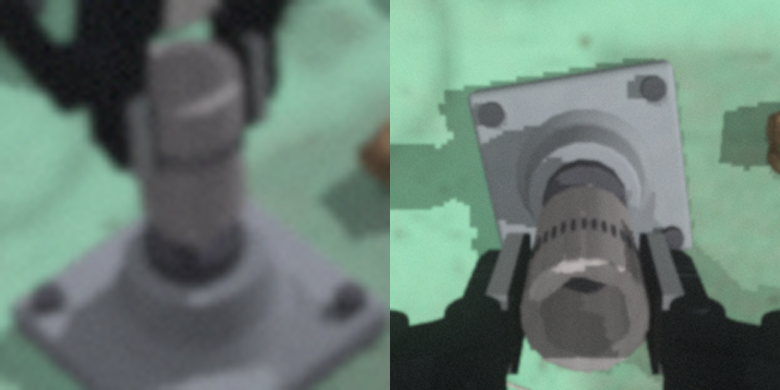

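send_rows(steps=[[0.01,0,-0.01,0,0,0.015,1],[0.01,0,-0.01,0,0,0.03,1],[0.01,0,-0.01,0,0,0.045,1],[0.01,0,-0.01,0,0,0.06,1],[0.01,0,-0.01,0,0,0.06,1]])

```text
clock: 10.62
ee_pos: [0.5451, -0.0022, 0.0899]
ee_rot: [0.463, 0.534, -0.46, 0.537]
ft_force: [5.6, -0.4, 4.8]
gripper_width: 0.0328
```

```bash
cat > st.py <<'E'
from h import *
s=robot.get_state();M=R.from_quat(s["ee_rot"]).as_matrix();print(round(s["clock"],2),s["ee_pos"].round(4),s["ft_force"].round(1),s["ft_torque"].round(2),"yaw",np.degrees(np.arctan2(M[1,2],M[0,2])).round(1),"tilt",M[:2,0].round(3))
E
python3 st.py
```

```text
10.62 [ 0.5451 -0.0022  0.0899] [ 5.6 -0.4  4.8] [-0.01 -1.22 -0.02] yaw -81.5 tilt [0.005 0.   ]
```

send_rows(steps=[[0,0,0,0,0,0.015,1],[0,0,0,0,0,0.03,1],[0,0,0,0,0,0.045,1],[0,0,0,0,0,0.06,1],[0,0,0,0,0,0.06,1]])

```text
clock: 11.03
ee_pos: [0.5453, -0.002, 0.09]
ee_rot: [0.429, 0.562, -0.426, 0.565]
ft_force: [4.9, -0.5, 6.3]
gripper_width: 0.0323
```

```bash
python3 st.py
```

```text
11.03 [ 0.5453 -0.002   0.09  ] [ 4.9 -0.5  6.3] [ 0.06 -1.22 -0.11] yaw -74.3 tilt [0.006 0.001]
```

send_rows(steps=[[0.01,0,0,0,0,0,1],[0.02,0,0,0,0,0,1],[0.03,0,0,0,0,0,1],[0.03,0,0,0,0,0,1],[0.03,0,0,0,0,0,1]])

```text
clock: 11.45
ee_pos: [0.5459, -0.0019, 0.0899]
ee_rot: [0.427, 0.564, -0.428, 0.563]
ft_force: [1.6, -0.1, 11.4]
gripper_width: 0.0326
```

```bash
python3 st.py
```

```text
11.45 [ 0.5459 -0.0019  0.0899] [ 1.6 -0.1 11.4] [ 0.07 -0.13 -0.07] yaw -74.4 tilt [-0.001  0.   ]
```

send_rows(steps=[[0.01,0,0,0,0,0,1],[0.02,0,0,0,0,0,1],[0.02,0,0,0,0,0,1],[0.02,0,0,0,0,0,1]])

```text
clock: 11.78
ee_pos: [0.5463, -0.0018, 0.0898]
ee_rot: [0.426, 0.565, -0.428, 0.562]
ft_force: [-2.3, 0.4, 14.0]
gripper_width: 0.0327
```

```bash
python3 st.py
```

```text
11.78 [ 0.5463 -0.0018  0.0898] [-2.3  0.4 14. ] [ 0.11  0.53 -0.05] yaw -74.4 tilt [-0.005  0.   ]
```

send_rows(steps=[[-0.008,0,0,0,0,0.012,1],[-0.008,0,0,0,0,0.024,1],[-0.008,0,0,0,0,0.036,1],[-0.008,0,0,0,0,0.048,1],[-0.008,0,0,0,0,0.06,1],[-0.008,0,0,0,0,0.06,1]])

```text
clock: 12.28
ee_pos: [0.5462, -0.0017, 0.0899]
ee_rot: [0.39, 0.59, -0.391, 0.588]
ft_force: [-0.9, 0.1, 12.7]
gripper_width: 0.0327
```

```bash
python3 st.py
```

```text
12.28 [ 0.5462 -0.0017  0.0899] [-0.9  0.1 12.7] [ 0.09  0.28 -0.09] yaw -67.1 tilt [-0.003  0.   ]
```

send_rows(steps=[[0,0,0,0,0,0.012,1],[0,0,0,0,0,0.024,1],[0,0,0,0,0,0.036,1],[0,0,0,0,0,0.048,1],[0,0,0,0,0,0.06,1],[0,0,0,0,0,0.06,1]])

```text
clock: 12.78
ee_pos: [0.5461, -0.0015, 0.0899]
ee_rot: [0.353, 0.614, -0.354, 0.612]
ft_force: [-1.6, 1.6, 12.4]
gripper_width: 0.0325
```

```bash
python3 st.py
```

```text
12.78 [ 0.5461 -0.0015  0.0899] [-1.6  1.6 12.4] [ 0.18  0.26 -0.08] yaw -59.9 tilt [-0.003  0.001]
```

send_rows(steps=[[0,0,0,0,0,0.012,1],[0,0,0,0,0,0.024,1],[0,0,0,0,0,0.036,1],[0,0,0,0,0,0.048,1],[0,0,0,0,0,0.06,1],[0,0,0,0,0,0.072,1],[0,0,0,0,0,0.084,1],[0,0,0,0,0,0.096,1],[0,0,0,0,0,0.108,1],[0,0,0,0,0,0.12,1]])

```text
clock: 13.62
ee_pos: [0.546, -0.0012, 0.0899]
ee_rot: [0.273, 0.653, -0.274, 0.651]
ft_force: [-0.7, 0.4, 12.7]
gripper_width: 0.0326
```

```bash
python3 st.py
```

```text
13.62 [ 0.546  -0.0012  0.0899] [-0.7  0.4 12.7] [ 0.28  0.37 -0.18] yaw -45.5 tilt [-0.004  0.   ]
```

send_rows(steps=[[0,0,0,0,0,0.012,1],[0,0,0,0,0,0.024,1],[0,0,0,0,0,0.036,1],[0,0,0,0,0,0.048,1],[0,0,0,0,0,0.06,1],[0,0,0,0,0,0.072,1],[0,0,0,0,0,0.084,1],[0,0,0,0,0,0.096,1],[0,0,0,0,0,0.108,1],[0,0,0,0,0,0.12,1]])

```text
clock: 14.45
ee_pos: [0.5458, -0.001, 0.0899]
ee_rot: [0.189, 0.683, -0.19, 0.68]
ft_force: [-2.1, 1.5, 12.2]
gripper_width: 0.0331
```

```bash
python3 st.py
```

```text
14.45 [ 0.5458 -0.001   0.0899] [-2.1  1.5 12.2] [ 0.42  0.48 -0.08] yaw -31.1 tilt [-0.004  0.001]
```

send_rows(steps=[[-0.008,0.006,0,0,0,0,1],[-0.008,0.006,-0.005,0,0,0,1],[-0.008,0.006,-0.01,0,0,0,1],[-0.008,0.006,-0.015,0,0,0,1],[-0.008,0.006,-0.015,0,0,0,1]])

```text
clock: 14.87
ee_pos: [0.5458, -0.0008, 0.0896]
ee_rot: [0.189, 0.682, -0.19, 0.681]
ft_force: [-3.3, -1.1, 21.1]
gripper_width: 0.0325
```

```bash
python3 st.py
```

```text
14.87 [ 0.5458 -0.0008  0.0896] [-3.3 -1.1 21.1] [ 0.05  0.84 -0.15] yaw -31.1 tilt [-0.002 -0.001]
```

send_rows(steps=[[-0.006,0,0.012,0,0,0,1],[-0.006,0,0.025,0,0,0,1],[-0.006,0,0.025,0,0,-0.02,1],[-0.006,0,0.025,0,0,-0.04,1],[-0.006,0,0.025,0,0,-0.06,1],[-0.006,0,0.025,0,0,-0.08,1],[-0.006,0,0.025,0,0,-0.1,1]])

```text
clock: 15.45
ee_pos: [0.5454, -0.001, 0.0897]
ee_rot: [0.261, 0.658, -0.261, 0.657]
ft_force: [2.2, 1.4, 2.2]
gripper_width: 0.0325
```

```bash
python3 st.py
```

```text
15.45 [ 0.5454 -0.001   0.0897] [2.2 1.4 2.2] [ 0.22 -0.62  0.02] yaw -43.2 tilt [-0.002  0.   ]
```

send_rows(steps=[[0,0,0,0,0,0.02,1],[0,0,0,0,0,0.04,1],[0,0,0,0,0,0.06,1],[0,0,0,0,0,0.08,1],[0,0,0,0,0,0.1,1]])

```text
clock: 15.87
ee_pos: [0.5455, -0.0009, 0.09]
ee_rot: [0.189, 0.682, -0.189, 0.681]
ft_force: [2.1, 0.7, 5.5]
gripper_width: 0.0328
```

```bash
python3 st.py
```

```text
15.87 [ 0.5455 -0.0009  0.09  ] [2.1 0.7 5.5] [ 0.2  -0.41 -0.13] yaw -31.1 tilt [-0.001  0.   ]
```

send_rows(steps=[[0,0,0.15,0,0,0,1],[0,0,0.3,0,0,0,1],[-0.1,0,0.6,0,0,-0.055,1],[-0.3,0,0.8,0,0,-0.11,1],[-0.5,0,1,0,0,-0.165,1],[-0.7,0,1,0,0,-0.22,1],[-0.7,0,1,0,0,-0.275,1],[-0.7,0,1,0,0,-0.33,1],[-0.7,0,1,0,0,-0.385,1],[-0.7,0,1,0,0,-0.44,1],[-0.7,0,1,0,0,-0.49,1],[-0.7,0,1,0,0,-0.49,1]])

```text
clock: 16.87
ee_pos: [0.4584, -0.0015, 0.2081]
ee_rot: [-0.498, -0.502, 0.503, -0.498]
ft_force: [0.1, 0.6, -3.0]
gripper_width: 0.0325
```

```bash
cat > look.py <<'E'
from h import *
import sys
n=sys.argv[1];s=robot.get_state();T=wristT(s);np.save(n+".npy",T);im=robot.snapshot("wrist")[:,:,::-1];cv2.imwrite(f"pics/{n}.png",im)
K=np.array(robot.camera_model("wrist")["mtx"]);Ti=np.linalg.inv(T);c=Ti@np.array([.546,-.0017,.068,1]);u=(K@c[:3]/c[2])[:2].astype(int);print(u)
g=cv2.cvtColor(np.ascontiguousarray(im),cv2.COLOR_BGR2GRAY);v0=max(0,u[1]-20);u0=u[0]-20
S=cv2.resize(g[v0:u[1]+20,u0:u0+40],None,fx=8,fy=8,interpolation=cv2.INTER_CUBIC)
for th in (155,165,172):
    for c in cv2.findContours(((S>th)*255).astype(np.uint8),cv2.RETR_EXTERNAL,cv2.CHAIN_APPROX_NONE)[0]:
        if cv2.contourArea(c)>3000:
            f=lambda q:np.array(q)/8+[u0-.44,v0-.44];r=cv2.minAreaRect(c)
            w=np.array([ray("wrist",q,.068,T) for q in f(cv2.boxPoints(r))]);d=w[1]-w[0]
            print(th,f(r[0]).round(1),(np.array(r[1])/8).round(1),ray("wrist",f(r[0]),.068,T).round(4),"yaw",(np.degrees(np.arctan2(d[1],d[0]))%90).round(1))
E
python3 st.py; python3 look.py w3
```

```text
16.87 [ 0.4584 -0.0015  0.2081] [ 0.1  0.6 -3. ] [ 0.03  0.01 -0.03] yaw -90.1 tilt [-0.009 -0.001]
[282  85]
155 [282.6  85.7] [14.7 14.5] [ 0.5461 -0.002   0.068 ] yaw 80.1
165 [282.5  85.9] [13.4 13.3] [ 0.5459 -0.0018  0.068 ] yaw 80.0
172 [280.5  86.4] [14.9  7.8] [ 5.456e-01 -3.000e-04  6.800e-02] yaw 30.1
```

send_rows(steps=[[0.25,0,0,0,0,0.05,1],[0.5,0,0,0,0,0.11,1],[0.727,0,-0.1,0,0,0.165,1],[0.727,0,-0.3,0,0,0.22,1],[0.727,0,-0.5,0,0,0.275,1],[0.727,0,-0.7,0,0,0.333,1],[0.727,0,-0.85,0,0,0.333,1],[0.727,0,-0.9,0,0,0.333,1],[0.727,0,-0.9,0,0,0.333,1],[0.727,0,-0.9,0,0,0.333,1]])

```text
clock: 17.75
ee_pos: [0.549, -0.0014, 0.1021]
ee_rot: [0.299, 0.641, -0.299, 0.64]
ft_force: [-0.7, 0.7, -2.9]
gripper_width: 0.0329
```

```bash
python3 st.py
```

```text
17.75 [ 0.549  -0.0014  0.1021] [-0.7  0.7 -2.9] [0.   0.04 0.02] yaw -50.0 tilt [-0.001  0.   ]
```

send_rows(steps=[[-0.027,0,0,0,0,0,1],[-0.027,0,-0.03,0,0,0,1],[-0.027,0,-0.06,0,0,0,1],[-0.027,0,-0.08,0,0,0,1],[-0.027,0,-0.09,0,0,0,1],[-0.027,0,-0.1,0,0,0,1],[-0.027,0,-0.105,0,0,0,1],[-0.027,0,-0.105,0,0,0,1]])

```text
clock: 18.42
ee_pos: [0.546, -0.0014, 0.0895]
ee_rot: [0.299, 0.641, -0.299, 0.641]
ft_force: [0.8, 0.1, -2.6]
gripper_width: 0.0325
```

```bash
python3 st.py
```

```text
18.42 [ 0.546  -0.0014  0.0895] [ 0.8  0.1 -2.6] [-0.03 -0.02  0.03] yaw -50.1 tilt [-0.  0.]
```

send_rows(steps=[[0,0,-0.005,0,0,0,1],[0,0,-0.01,0,0,0,1],[0,0,-0.015,0,0,0,1],[0,0,-0.015,0,0,0,1]])

```text
clock: 18.75
ee_pos: [0.5461, -0.0014, 0.0877]
ee_rot: [0.299, 0.641, -0.299, 0.641]
ft_force: [0.4, -0.8, -2.3]
gripper_width: 0.0328
```

```bash
python3 st.py
```

```text
18.75 [ 0.5461 -0.0014  0.0877] [ 0.4 -0.8 -2.3] [ 0.    0.01 -0.02] yaw -50.1 tilt [0. 0.]
```

It now passes the 14 mm level freely, so the squares agree. Next I press straight down on the ball.

send_rows(steps=[[0,0,-0.008,0,0,0,1],[0,0,-0.016,0,0,0,1],[0,0,-0.024,0,0,0,1],[0,0,-0.024,0,0,0,1]])

```text
clock: 19.08
ee_pos: [0.5463, -0.0007, 0.0854]
ee_rot: [0.3, 0.641, -0.299, 0.641]
ft_force: [-0.4, 2.3, 2.2]
gripper_width: 0.0322
```

```bash
python3 st.py
```

```text
19.08 [ 0.5463 -0.0007  0.0854] [-0.4  2.3  2.2] [ 0.41  0.23 -0.  ] yaw -50.1 tilt [0.001 0.001]
```

send_rows(steps=[[0,0.004,-0.008,0,0,0,1],[0,0.004,-0.016,0,0,0,1],[0,0.004,-0.016,0,0,0,1]])

```text
clock: 19.33
ee_pos: [0.5463, -0.0007, 0.0834]
ee_rot: [0.299, 0.64, -0.299, 0.641]
ft_force: [-0.9, 2.1, 2.1]
gripper_width: 0.0325
```

```bash
python3 st.py
```

```text
19.33 [ 0.5463 -0.0007  0.0834] [-0.9  2.1  2.1] [ 0.35  0.17 -0.07] yaw -50.1 tilt [0.001 0.   ]
```

send_rows(steps=[[0,0,-0.008,0,0,0,1],[0,0,-0.016,0,0,0,1],[0,0,-0.016,0,0,0,1]])

```text
clock: 19.58
ee_pos: [0.5462, -0.0007, 0.0807]
ee_rot: [0.299, 0.641, -0.299, 0.641]
ft_force: [1.7, 2.7, -1.8]
gripper_width: 0.0329
```

```bash
python3 st.py
```

```text
19.58 [ 0.5462 -0.0007  0.0807] [ 1.7  2.7 -1.8] [ 0.38 -0.02 -0.05] yaw -50.1 tilt [0. 0.]
```

It has gone over the ball. I'll continue to the collar, where the TCP should read about 0.076.

send_rows(steps=[[0,0,-0.008,0,0,0,1],[0,0,-0.016,0,0,0,1],[0,0,-0.024,0,0,0,1],[0,0,-0.032,0,0,0,1],[0,0,-0.032,0,0,0,1]])

```text
clock: 20.0
ee_pos: [0.5457, -0.0013, 0.0765]
ee_rot: [0.299, 0.641, -0.3, 0.64]
ft_force: [0.3, 2.4, -3.6]
gripper_width: 0.0325
```

```bash
python3 st.py
```

```text
20.0 [ 0.5457 -0.0013  0.0765] [ 0.3  2.4 -3.6] [ 0.26 -0.18 -0.03] yaw -50.1 tilt [-0.001 -0.   ]
```

send_rows(steps=[[0,0,-0.006,0,0,0,1],[0,0,-0.012,0,0,0,1],[0,0,-0.018,0,0,0,1],[0,0,-0.018,0,0,0,1]])

```text
clock: 20.33
ee_pos: [0.5459, -0.0013, 0.076]
ee_rot: [0.299, 0.641, -0.3, 0.641]
ft_force: [-1.4, 0.4, 4.4]
gripper_width: 0.0327
```

```bash
python3 st.py
```

```text
20.33 [ 0.5459 -0.0013  0.076 ] [-1.4  0.4  4.4] [ 0.17  0.51 -0.02] yaw -50.1 tilt [-0.    -0.001]
```

send_rows(steps=[[0,0,-0.006,0,0,0,1],[0,0,-0.012,0,0,0,1],[0,0,-0.012,0,0,0,1],[0,0,-0.012,0,0,0,1]])

```text
clock: 20.67
ee_pos: [0.5459, -0.0012, 0.0758]
ee_rot: [0.299, 0.64, -0.3, 0.641]
ft_force: [-4.0, 0.0, 13.0]
gripper_width: 0.0328
```

```bash
python3 st.py
```

```text
20.67 [ 0.5459 -0.0012  0.0758] [-4.  0. 13.] [0.07 1.02 0.02] yaw -50.1 tilt [ 0.    -0.001]
```

send_rows(steps=[[0,0,0.012,0,0,0,1],[0,0,0.012,0,0,0,-1],[0,0,0.012,0,0,0,-1],[0,0,0.012,0,0,0,-1],[0,0,0.012,0,0,0,-1],[0,0,0.012,0,0,0,-1],[0,0,0.012,0,0,0,-1],[0,0,0.012,0,0,0,-1]])

```text
clock: 21.33
ee_pos: [0.5461, -0.001, 0.0749]
ee_rot: [0.299, 0.641, -0.299, 0.641]
ft_force: [-0.1, 0.4, 0.4]
gripper_width: 0.0851
```

```bash
python3 st.py
```

```text
21.33 [ 0.5461 -0.001   0.0749] [-0.1  0.4  0.4] [-0.01 -0.   -0.02] yaw -50.1 tilt [-0.  0.]
```

Released, with the forces back to zero. I'll retreat straight up, then check by picture.

send_rows(steps=[[0,0,0.2,0,0,0,-1],[0,0,0.5,0,0,0,-1],[0,0,0.8,0,0,0,-1],[-0.2,0,1,0,0,0,-1],[-0.4,0,1,0,0,0,-1],[-0.6,0,1,0,0,0,-1],[-0.6,0,1,0,0,0,-1],[-0.6,0,1,0,0,0,-1]])

```text
clock: 22.0
ee_pos: [0.4731, -0.0011, 0.1954]
ee_rot: [0.299, 0.641, -0.299, 0.641]
ft_force: [0.7, -0.5, 0.2]
gripper_width: 0.0851
```

```bash
python3 st.py; python3 - <<'E'
from h import *
a=robot.snapshot("scene")[:,:,::-1];b=robot.snapshot("top")[:,:,::-1]
f=lambda i,u,v,h:cv2.resize(np.ascontiguousarray(i[v-h:v+h,u-h:u+h]),(390,390),interpolation=cv2.INTER_CUBIC)
cv2.imwrite("pics/e1.png",np.hstack([f(a,250,255,39),f(b,290,215,90)]))
E
```

```text
22.0 [ 0.4731 -0.0011  0.1954] [ 0.7 -0.5  0.2] [ 0.01 -0.02 -0.02] yaw -50.1 tilt [ 0. -0.]
```

View pics/e1.png

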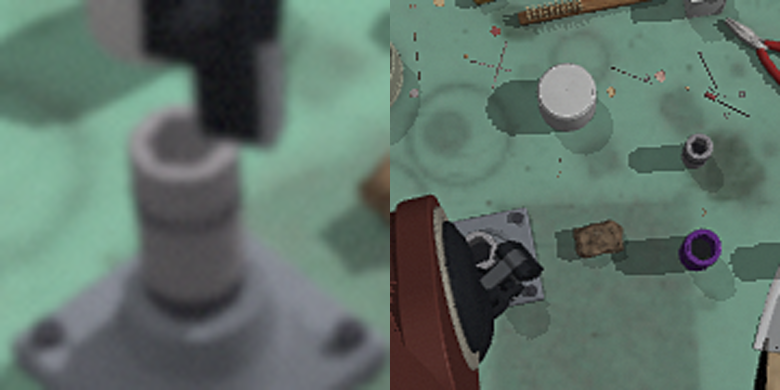

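Picture: the socket (scene crop 135–240, rows 110–310) stands upright with its lower end on the collar and the gripper clear. The cup, pumice and small socket are at their old places in the top crop. Handing in.

```bash
python3 -c "
from cell import robot
print(robot.finish_job())"
```

```text
the job is handed in; nothing more can be done
None
```

The big socket is fitted on the drive, released, and the job is handed in at about 22 s of the 64 s allowed. `finish_job` gives no verdict, so what follows rests on my own checks.

**What I did:**
- I gripped the bigger bright-steel socket, at about (0.486, -0.253).
- My first descent was about 4 mm off in x and rode on the tip, so I recentred it.
- The rotation search then dragged the spindle round with the socket, from a square angle of 31.7° to 80°, without the socket dropping in. I lifted off, measured the square again with the wrist camera, and set the socket's angle in the air.
- At the new angle it slid on freely, went over the ball, and stopped hard on the collar with the tool tip at z = 0.076 m. I then pressed to about 15 N and let go.

**Last checks:**
- **Height:** the stopping height puts the socket's underside at about 50 mm, which is collar level. This comes from the tool tip height at grasp and is good to about 1.5 mm.
- **Force:** the highest vertical reading was 21 N at the wrist (about 23 N on the drive, allowing for the socket's weight), against the 50 N limit. Readings came only at the end of each move call.
- **Release:** wrist forces were about zero and the gripper was clear after retreating.
- **Picture:** the socket stands upright on the collar. The cup, pumice and small socket look unmoved by eye; I did not measure them.

**Disagreement:** the fixed cameras put the drive's x at 0.539–0.542, while the wrist camera put it at 0.546. The contact forces agreed with the wrist camera.

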